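Find the empty compartment of the chest

ROBOT

A 7-joint arm with a two-finger parallel gripper is mounted at the origin on a cart in front of the work surface, level with it; the furniture and walls round the work are solid. World frame = base frame: x ahead of the robot, y to its left, z up, the work surface at z = 0. Lengths are in m, angles in rad, forces in N, time in s.
With the tool pointing down it reaches from about 0.4 to 0.9 m from the base axis. Payload 5.5 kg.
Tool frame: the origin (TCP) lies midway between the tips of the shut fingers; the grasp point (between the pads) lies 19 mm behind it; x points along the fingers, y is the direction in which the jaws open and shut, and the axes are right-handed (so a half turn about x gives the same grasp; the last joint's range is limited). The gripper opens to 85 mm and grips with 20 to 120 N. Pads are 22 mm wide; open, the fingers measure 114 mm over their backs; the gripper's body (76 mm by 85 mm) begins 54 mm behind the grasp point. The pads swing forward as they close: fully open they stand 13 mm farther back than shut.
Start: joints at [-1.026, 0.501, -0.427, 1.55, 0.221, 1.138, -0.21], TCP at [0.181, 0.624, 0.231] pointing down, gripper open.
Joint ranges: [-2.88, 2.88], [-0.31, 2.03], [-1.54, 1.56], [0.2, 2.42], [-1.41, 4.55], [0.19, 2.02], [-2.57, 2.57]. Speed limits (rad/s): [2.57, 2.57, 3.14, 3.14, 3.14, 3.14, 3.14].

INTERFACE

Orientations are given as a rotation vector (axis times angle).
In Python, from bench import * gives the robot as it stands.
- The arm moves only by the shell command python3 -m handwheel 'ROWS' [OPENING] [FORCE]. ROWS is JSON, a list that holds one entry, the list of rows, each a list of 6 numbers: the shift along the tool's x, y, z in m, then the turn, a rotation vector about the tool's x, y, z in degrees. A call has 1 to 12 rows; each row is the pose to reach, as a shift and turn from the pose measured when the call began, along the tool's axes at that moment; what a row does not reach only later rows make up. A row lasts 1/8 s, in which the tool goes at most 62.5 mm and 10.7 degrees, less where a joint would pass 70% of its speed; a pose out of reach is approached as far as the arm can. A call with a gripper value outside its range is refused whole. OPENING is the finger opening in m, from 0 to 0.0854, set as the call begins (- or left out, the last holds). The fingers move at their own pace and stop on an object; FORCE is the grip in N (left out, the last holds). Time passes only in rows, so rows that repeat a pose let the fingers close. It gives the time, the measured TCP pose, the force and the opening at its end, in the units of the state.
- get_state(): the state, without advancing time (a new reading comes with each control period).
- get_image(name): name is "side" or "top" or "wrist"; returns a dict with "img" (420x560x3 uint8, blue, green, red), "camera_matrix" (3x3 intrinsics, pixels), "rvec" (rotation vector, rad) and "tvec" (3), from world to camera coordinates, as OpenCV has them. Camera axes: x right, y down, z forward; pixel columns grow to the right and rows downward; lengths in m; the calibration is good to about 2 mm. The wrist camera is an equidistant fisheye: a pixel r from the principal point sees the ray r / f radians off the axis. A picture is of the moment at which its call begins. There is no depth.
- job_done(): hands the job in, once; it reports no verdict.
The state is a dict: "t": time; "joint_pos": joint angles; "joint_velocities": joint speeds; "tau": joint torques, N m; "position": TCP position; "tool_rot": TCP orientation; "ft_force": force on the tool from outside, world axes, zero at the start; "torque": the same for the moment, N m; "grip_width": finger opening in m.
Only numpy, scipy, OpenCV 4.12 (cv2) and the standard library are available. Lean on these libraries where they do the work, as an engineer would, in place of code of your own. Each camera call takes 0.05 s, during which the arm holds its last target.

TASK

Three of the four compartments in the wooden chest are packed full of stock, so their lids are blocked; one is empty and its lid is free to rock. With the fingertips press gently on the round pads of the lids, one after another, to find the lid that rocks, then push that one down until it stands fully open and leave it open. Do not force the blocked lids, and do not pick up or shift the wax tin, the offcut or the chisel beside the chest.

Things in the scene. Friction and masses are not known exactly. Their poses are not given: they have to be found in the camera images.
- chest: Low dark wooden chest fixed to the bench, 80 mm high, four compartments in a row, each under its own tilting lid, lids flush with the rim. Placed and yawed (up to 0.4 rad) differently each time. Origin on the bench top, under the line of the lid pivots, mid-row; x to the chest's back (away from the robot), y left along the row, z up. Walls span x -73 to +53 mm, y -178 to +178 mm (plus 12 mm end battens).
- lid_a (a joint): Tilt in rad of the left-most (chest y = +129 mm) lid: 0 closed, grows as its front end goes down and its back end up; stop at 0.8 (fully open). All lids alike: light wood, 100 x 72 x 8 mm, pivot across the row at chest x = 0, 60 mm behind the front end. A free lid turns at about 3 N on its pad and stays where left; a blocked one sinks 1 mm at its pad onto stiff cork packing, then about 1 mm per 5 N, and springs back (below 0.05 rad). None turns the other way.
- pad_a (a point): Centre of the top of the round press pad (disc 22 mm across, 2 mm high, browner wood) on the front half of the left-most (chest y = +129 mm) lid: 38 mm in front of the pivot, 82 mm above the bench when closed; moves with the lid. Opening it fully by pushing straight down here takes a fingertip about 30 mm below that height. Inner face of the front wall: 23 mm in front of the pad's centre.
- lid_b (a joint): Tilt in rad of the second from the left (chest y = +43 mm) lid: 0 closed, grows as its front end goes down and its back end up; stop at 0.8 (fully open). All lids alike: light wood, 100 x 72 x 8 mm, pivot across the row at chest x = 0, 60 mm behind the front end. A free lid turns at about 3 N on its pad and stays where left; a blocked one sinks 1 mm at its pad onto stiff cork packing, then about 1 mm per 5 N, and springs back (below 0.05 rad). None turns the other way.
- pad_b (a point): Centre of the top of the round press pad (disc 22 mm across, 2 mm high, browner wood) on the front half of the second from the left (chest y = +43 mm) lid: 38 mm in front of the pivot, 82 mm above the bench when closed; moves with the lid. Opening it fully by pushing straight down here takes a fingertip about 30 mm below that height. Inner face of the front wall: 23 mm in front of the pad's centre.
- lid_c (a joint): Tilt in rad of the second from the right (chest y = -43 mm) lid: 0 closed, grows as its front end goes down and its back end up; stop at 0.8 (fully open). All lids alike: light wood, 100 x 72 x 8 mm, pivot across the row at chest x = 0, 60 mm behind the front end. A free lid turns at about 3 N on its pad and stays where left; a blocked one sinks 1 mm at its pad onto stiff cork packing, then about 1 mm per 5 N, and springs back (below 0.05 rad). None turns the other way.
- pad_c (a point): Centre of the top of the round press pad (disc 22 mm across, 2 mm high, browner wood) on the front half of the second from the right (chest y = -43 mm) lid: 38 mm in front of the pivot, 82 mm above the bench when closed; moves with the lid. Opening it fully by pushing straight down here takes a fingertip about 30 mm below that height. Inner face of the front wall: 23 mm in front of the pad's centre.
- lid_d (a joint): Tilt in rad of the right-most (chest y = -129 mm) lid: 0 closed, grows as its front end goes down and its back end up; stop at 0.8 (fully open). All lids alike: light wood, 100 x 72 x 8 mm, pivot across the row at chest x = 0, 60 mm behind the front end. A free lid turns at about 3 N on its pad and stays where left; a blocked one sinks 1 mm at its pad onto stiff cork packing, then about 1 mm per 5 N, and springs back (below 0.05 rad). None turns the other way.
- pad_d (a point): Centre of the top of the round press pad (disc 22 mm across, 2 mm high, browner wood) on the front half of the right-most (chest y = -129 mm) lid: 38 mm in front of the pivot, 82 mm above the bench when closed; moves with the lid. Opening it fully by pushing straight down here takes a fingertip about 30 mm below that height. Inner face of the front wall: 23 mm in front of the pad's centre.
- wax_tin: Bystander: loose open round metal tin of wax, 61 mm across, 18 mm high, in front of the chest. Origin at the centre of its underside, z up.
- offcut: Bystander: loose pale pine offcut, 75 x 51 x 18 mm, in front of the chest. Origin at the centre of its underside, z up.
- skew_chisel: Bystander: loose wooden-handled chisel, 97 x 174 x 33 mm as it lies, behind the chest. Origin at the centre of its underside, z up.

How it is judged:
By the outcome, as a careful person would: the job done as asked, in the order asked, and still so for the second after the job is handed in, with the robot touching nothing.
It also fails if it takes over 48 s, if anything falls off the work surface, if the arm or the gripper's body presses on something with over 40 N, if the wrist force passes 120 N, or if a joint passes its speed limit or range.

## Working session

There is one attempt and no reset: what is moved stays moved. The work goes in short steps, Python scripts to look and compute and a shell command to move; the robot and the scene stay as the last step left them, time stands still between calls to the robot, and variables do not carry over. Pictures are saved under pics/ and viewed, and the job is handed in when it is done.

```bash
mkdir -p pics; python3 - <<'E'
from bench import *
import cv2
s=get_state(); print(s)
for n in("top","side","wrist"):
    d=get_image(n); cv2.imwrite(f"pics/{n}0.png",d["img"]); print(n,d["camera_matrix"],d["rvec"],d["tvec"])
E
```

```text
{'t': 0.0, 'joint_pos': array([-1.02581111,  0.50185172, -0.42678516,  1.55144118,  0.22079734,
        1.13832118, -0.21027849]), 'joint_velocities': array([ 3.37200420e-05,  1.77084448e-03, -6.90163642e-04, -2.23934303e-04,
       -3.68377240e-04,  1.41738660e-03, -1.04524437e-03]), 'tau': array([ 5.68933192e-04, -5.69521379e+01, -5.81649989e+00, -2.80938166e+01,
        1.05624719e-02,  1.19016669e-02,  1.47966136e-05]), 'position': array([0.18059918, 0.62368108, 0.23026007]), 'tool_rot': array([ 0.21961333,  1.55979989, -0.22266269]), 'ft_force': array([ 0.84660893, -0.29933747, -0.20834776]), 'torque': array([-0.08366462,  0.02482546,  0.02420227]), 'grip_width': 0.08560182807676409}
top [[398.11100797   0.         286.69126666]
 [  0.         398.11100797 206.59585296]
 [  0.           0.           1.        ]] [ 2.12340181 -2.17379362  0.16223592] [0.06092858 0.59871625 0.83821257]
side [[430.31017011   0.         278.01621499]
 [  0.         430.31017011 214.71100675]
 [  0.           0.           1.        ]] [ 0.41691255 -2.3810318   1.64604309] [0.56037291 0.11103935 0.80139549]
wrist [[325.1922621    0.         276.38943763]
 [  0.         325.1922621  216.75072477]
 [  0.           0.           1.        ]] [-2.31124181 -1.73669095 -0.26068058] [-0.65037206 -0.03818606  0.3785853 ]
```

View pics/top0.png

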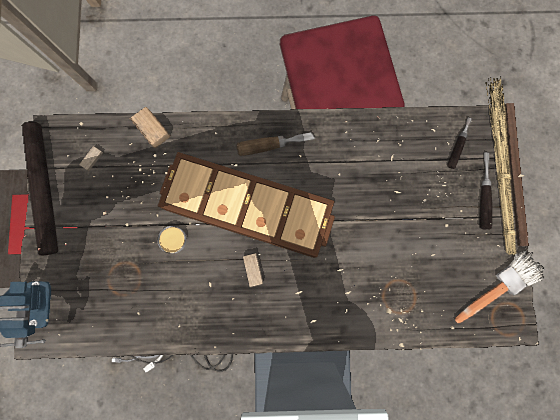

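View pics/side0.png

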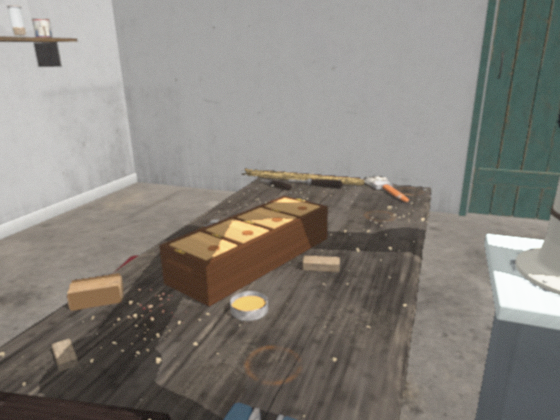

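The top view shows the chest at roughly (165-335, 155-255), with pads near (184,197), (222,210), (261,222) and (300,234). The tin is at (172,240), the offcut at (253,270) and the chisel at (275,143). Next I'll measure the pads.

```bash
cat > h.py <<'E'
import numpy as np, cv2
from scipy.spatial.transform import Rotation as R
def ray(d,u,v,z):
    K=d["camera_matrix"];M=R.from_rotvec(np.ravel(d["rvec"])).as_matrix();t=np.ravel(d["tvec"])
    c=-M.T@t; w=M.T@np.linalg.inv(K)@[u,v,1]
    return c+w*(z-c[2])/w[2]
def proj(d,P):
    return cv2.projectPoints(np.array(P,float).reshape(-1,1,3),np.array(d["rvec"],float),np.array(d["tvec"],float),d["camera_matrix"],None)[0].reshape(-1,2)
E
python3 - <<'E'
from bench import *
from h import *
d=get_image("top"); im=d["img"]
crop=im[145:265,150:345]
cv2.imwrite("pics/crop0.png",cv2.resize(crop,None,fx=4,fy=4,interpolation=cv2.INTER_CUBIC))
hsv=cv2.cvtColor(im,cv2.COLOR_BGR2HSV)
for p in [(184,197),(222,210),(261,222),(300,234),(190,180),(222,205),(235,195),(262,205)]: print(p,hsv[p[1],p[0]],ray(d,*p,.082).round(3))
E
```

```text
(184, 197) [ 12 133 130] [0.62  0.264 0.082]
(222, 210) [ 12 133 217] [0.59  0.184 0.082]
(261, 222) [ 12 134 215] [0.563 0.102 0.082]
(300, 234) [ 12 135 134] [0.536 0.021 0.082]
(190, 180) [ 18  94 162] [0.656 0.252 0.082]
(222, 205) [ 12 138 196] [0.601 0.184 0.082]
(235, 195) [ 22  74 251] [0.622 0.156 0.082]
(262, 205) [ 17  98 174] [0.599 0.099 0.082]
```

View pics/crop0.png

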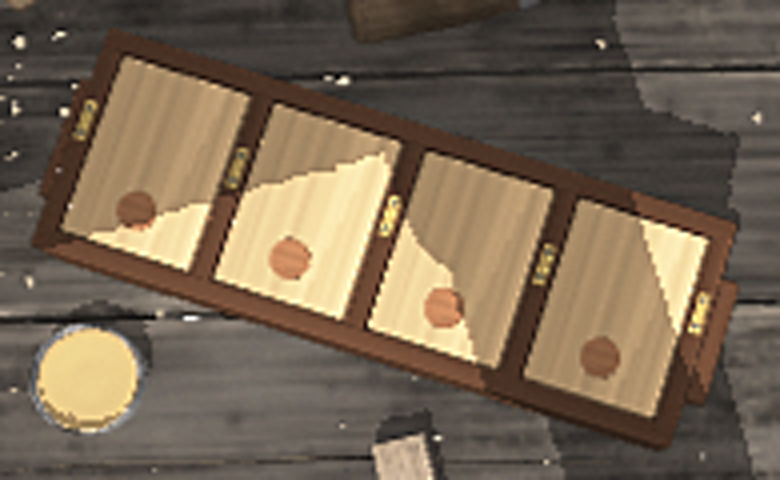

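View pics/wrist0.png

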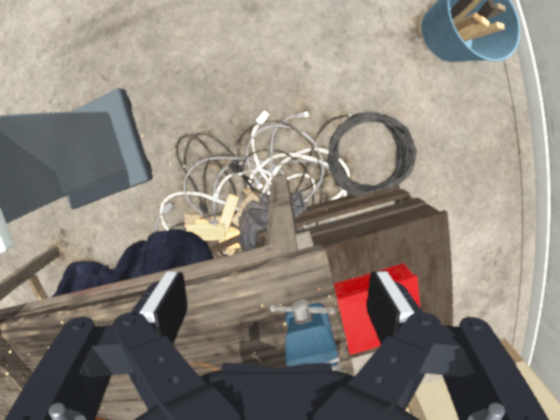

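The crop shows four clear pads at crop pixels (136,210), (290,258), (445,307) and (600,357). The wrist view shows only the open fingers over the bench edge.

```bash
python3 - <<'E'
from bench import *
from h import *
d=get_image("top"); hsv=cv2.cvtColor(d["img"],cv2.COLOR_BGR2HSV)
m=((hsv[...,0]<=14)&(hsv[...,1]>115)&(hsv[...,1]<150)&(hsv[...,2]>105)).astype(np.uint8)
P=[]
for i,(a,b) in enumerate([(136,210),(290,258),(445,307),(600,357)]):
    u,v=150+a/4-.4,145+b/4-.4
    w=np.zeros_like(m); cv2.circle(w,(int(round(u)),int(round(v))),7,1,-1)
    ys,xs=np.nonzero(m&w); print(u,v,xs.mean(),ys.mean(),len(xs)); P.append(ray(d,xs.mean(),ys.mean(),.082)[:2])
P=np.array(P);print(P.round(4))
c=P.mean(0);yaw=np.arctan2(*(-(np.polyfit([129,43,-43,-129],P[:,0],1)[0]),np.polyfit([129,43,-43,-129],P[:,1],1)[0]))
y=np.array([-np.sin(yaw),np.cos(yaw)]);x=np.array([np.cos(yaw),np.sin(yaw)])
F=[c+y*k for k in(.129,.043,-.043,-.129)];print("yaw",yaw);print(np.round(F,4), "origin",c+.038*x)
s=get_image("side");pr=proj(s,[[*f,.082] for f in F]);print(pr.round(1))
im=cv2.resize(s["img"][190:310,150:350],None,fx=4,fy=4,interpolation=cv2.INTER_CUBIC)
for q in pr: cv2.circle(im,(int((q[0]-150+.5)*4),int((q[1]-190+.5)*4)),4,(255,0,0),1)
cv2.imwrite("pics/side1.png",im)
st=get_state();Rt=R.from_rotvec(st["tool_rot"]).as_matrix();print(Rt.round(4))
E
```

```text
183.6 197.1 183.6986301369863 197.1095890410959 73
222.1 209.1 222.0 209.3625 80
260.85 221.35 260.6829268292683 221.59756097560975 82
299.6 233.85 299.54545454545456 233.7792207792208 77
[[0.6197 0.2651]
 [0.5916 0.184 ]
 [0.5637 0.1026]
 [0.5362 0.0216]]
yaw -0.3305662539969623
[[0.6197 0.2653]
 [0.5918 0.184 ]
 [0.5638 0.1027]
 [0.5359 0.0213]] origin [0.61374709 0.13099344]
[[212.2 246.8]
 [246.3 231.5]
 [275.6 218.4]
 [300.9 207.1]]
[[-3.000e-04  2.781e-01  9.605e-01]
 [-6.000e-04  9.605e-01 -2.781e-01]
 [-1.000e+00 -6.000e-04 -1.000e-04]]
```

View pics/side1.png

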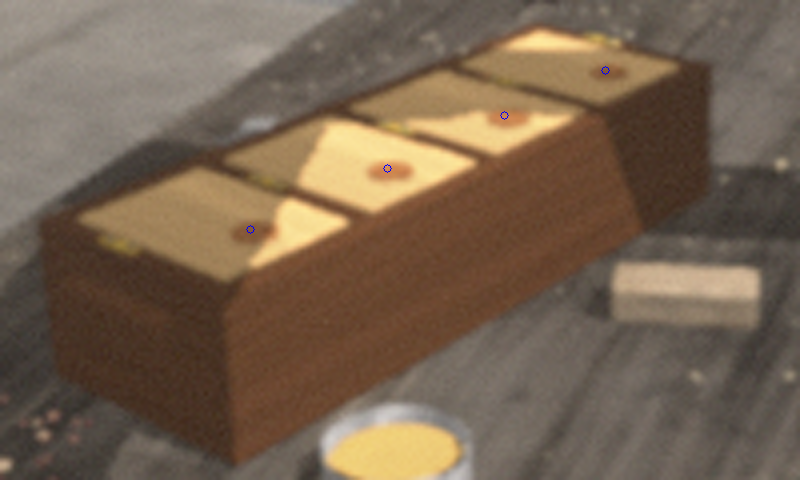

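Side-view reprojection agrees with the pads to about 1 px. I'll shut the fingers and move above pad a.

```bash
python3 -m handwheel '[[[0.01,-0.022,0.05,-1,0,0],[0.02,-0.044,0.1,-2,0,0],[0.03,-0.067,0.156,-2.8,0,0],[0.04,-0.089,0.209,-2.8,0,0],[0.05,-0.111,0.261,-2.8,0,0],[0.06,-0.133,0.313,-2.8,0,0],[0.07,-0.155,0.365,-2.8,0,0],[0.08,-0.178,0.417,-2.8,0,0],[0.08,-0.2,0.469,-2.8,0,0],[0.08,-0.222,0.521,-2.8,0,0],[0.08,-0.222,0.521,-2.8,0,0],[0.08,-0.222,0.521,-2.8,0,0]]]' 0 20
cat > st.py <<'E'
from bench import *
from h import *
s=get_state();Rt=R.from_rotvec(s["tool_rot"]).as_matrix();p=s["position"]
print("t",s["t"],"p",p.round(4),"f",s["ft_force"].round(2),"w",round(s["grip_width"],4),"yaw y-axis",np.degrees(np.arctan2(-Rt[0,1]*-1,Rt[1,1])).round(2),"down",Rt[:,0].round(4))
for n,f in zip("abcd",[(0.6197,.2653),(.5918,.1840),(.5638,.1027),(.5359,.0213)]): print(n,"tool shift to pad top",(Rt.T@(np.array([*f,.082])-p)).round(4))
E
python3 st.py
```

```text
t: 1.8
position: [0.619, 0.2662, 0.1507]
tool_rot: [0.183, 1.564, -0.183]
ft_force: [-0.9, 1.2, 0.3]
grip_width: -0.0001
t 1.8 p [0.619  0.2662 0.1507] f [-0.94  1.21  0.27] w -0.0001 yaw y-axis 13.37 down [-1.2e-03 -1.0e-04 -1.0e+00]
a tool shift to pad top [ 0.0687 -0.0007  0.001 ]
b tool shift to pad top [ 0.0688 -0.0862 -0.0074]
c tool shift to pad top [ 0.0688 -0.1718 -0.0158]
d tool shift to pad top [ 0.0688 -0.2574 -0.0241]
```

Position is good, but I turned the wrong way, so I'll correct by +5.6° while lowering to 7 mm above pad a.

```bash
python3 -m handwheel '[[[0.03,-0.0005,0.001,3,0,0],[0.05,-0.0005,0.001,5.6,0,0],[0.062,-0.0005,0.001,5.6,0,0],[0.062,-0.0005,0.001,5.6,0,0]]]'
python3 st.py
python3 - <<'E'
from bench import *
import cv2
cv2.imwrite("pics/s2.png",get_image("side")["img"]);cv2.imwrite("pics/w2.png",get_image("wrist")["img"])
E
```

```text
t: 2.3
position: [0.6183, 0.2665, 0.088]
tool_rot: [0.257, 1.558, -0.258]
ft_force: [0.5, -0.3, -0.8]
grip_width: -0.0001
t 2.3 p [0.6183 0.2665 0.088 ] f [ 0.45 -0.33 -0.82] w -0.0001 yaw y-axis 18.81 down [-3.1e-03 -3.0e-04 -1.0e+00]
a tool shift to pad top [ 0.006  -0.0007  0.0017]
b tool shift to pad top [ 0.0061 -0.0867  0.0015]
c tool shift to pad top [ 0.0062 -0.1726  0.0013]
d tool shift to pad top [ 0.0063 -0.2587  0.0011]
```

View pics/s2.png

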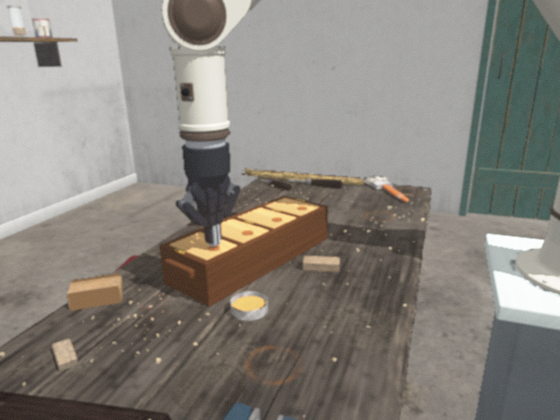

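View pics/w2.png

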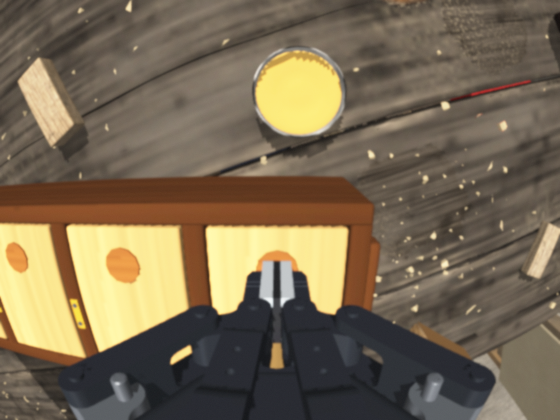

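The fingertips stand right over pad a (side px (213,243), wrist px (278,262)). I'll press in small steps.

```bash
python3 -m handwheel '[[[0.004,-0.0005,0.0015,0,0,0],[0.006,-0.0005,0.0015,0,0,0],[0.0075,-0.0005,0.0015,0,0,0],[0.0075,-0.0005,0.0015,0,0,0]]]'; python3 st.py
```

```text
t: 2.9
position: [0.6211, 0.2654, 0.082]
tool_rot: [0.259, 1.556, -0.258]
ft_force: [-0.2, -0.7, -0.3]
grip_width: -0.0002
t 2.9 p [0.6211 0.2654 0.082 ] f [-0.25 -0.68 -0.33] w -0.0002 yaw y-axis 18.89 down [-4.e-04  7.e-04 -1.e+00]
a tool shift to pad top [ 0.     -0.0006 -0.0013]
b tool shift to pad top [-0.     -0.0865 -0.0014]
c tool shift to pad top [-1.000e-04 -1.725e-01 -1.600e-03]
d tool shift to pad top [-1.000e-04 -2.586e-01 -1.600e-03]
```

```bash
python3 -m handwheel '[[[0.002,0,-0.001,0,0,0],[0.002,0,-0.001,0,0,0]]]'; python3 -m handwheel '[[[0.001,0,0,0,0,0],[0.001,0,0,0,0,0]]]';python3 st.py|head -1
```

```text
t: 3.15
position: [0.6208, 0.2656, 0.0804]
tool_rot: [0.26, 1.555, -0.258]
ft_force: [1.2, -0.7, 1.9]
grip_width: 0.0001
t: 3.4
position: [0.6208, 0.2656, 0.0795]
tool_rot: [0.26, 1.555, -0.258]
ft_force: [0.9, 0.1, 3.2]
grip_width: 0.0001
t 3.4 p [0.6208 0.2656 0.0795] f [0.94 0.07 3.16] w 0.0001 yaw y-axis 18.91 down [ 8.e-04  8.e-04 -1.e+00]
```

```bash
python3 -m handwheel '[[[0.001,0,0,0,0,0],[0.001,0,0,0,0,0]]]';python3 -m handwheel '[[[0.001,0,0,0,0,0],[0.001,0,0,0,0,0]]]'
```

```text
t: 3.65
position: [0.6207, 0.2656, 0.0784]
tool_rot: [0.259, 1.555, -0.258]
ft_force: [-0.5, -1.2, 2.5]
grip_width: -0.0003
t: 3.9
position: [0.6206, 0.2657, 0.0772]
tool_rot: [0.259, 1.555, -0.258]
ft_force: [0.2, -1.2, 2.3]
grip_width: 0.0001
```

Pad a has yielded over 4 mm at a steady ~2.5 N, where a blocked lid would show more than 12 N. So lid a rocks. I'll push on, in stages.

```bash
python3 -m handwheel '[[[0.002,0,-0.001,0,0,0],[0.004,0,-0.001,0,0,0],[0.006,0,-0.001,0,0,0],[0.008,0,-0.001,0,0,0],[0.01,0,-0.001,0,0,0],[0.012,0,-0.001,0,0,0],[0.012,0,-0.001,0,0,0]]]'; python3 st.py|head -2
```

```text
t: 4.78
position: [0.619, 0.2663, 0.0647]
tool_rot: [0.259, 1.556, -0.258]
ft_force: [-0.2, 0.4, 1.0]
grip_width: 0.0
t 4.775 p [0.619  0.2663 0.0647] f [-0.21  0.43  0.95] w 0.0 yaw y-axis 18.88 down [-6.e-04  8.e-04 -1.e+00]
a tool shift to pad top [-0.0173 -0.0007  0.0009]
```

```bash
python3 -m handwheel '[[[0.002,0,0.001,0,0,0],[0.004,0,0.001,0,0,0],[0.006,0,0.001,0,0,0],[0.008,0,0.001,0,0,0],[0.01,0,0.001,0,0,0],[0.011,0,0.001,0,0,0],[0.011,0,0.001,0,0,0]]]'; python3 -m handwheel '[[[0.0015,0,0,0,0,0],[0.0015,0,0,0,0,0]]]'
```

```text
t: 5.65
position: [0.6199, 0.266, 0.055]
tool_rot: [0.259, 1.556, -0.258]
ft_force: [-3.0, -1.1, 11.9]
grip_width: 0.0
t: 5.9
position: [0.6199, 0.2661, 0.055]
tool_rot: [0.259, 1.556, -0.258]
ft_force: [-4.2, -1.7, 13.3]
grip_width: -0.0
```

The tip stalled at z=0.055 with the force rising to 13 N, so the lid seems to be at its stop. I'll press a little more, then look.

```bash
python3 -m handwheel '[[[0.003,0,0,0,0,0],[0.003,0,0,0,0,0],[0.003,0,0,0,0,0]]]'; python3 - <<'E'
from bench import *
import cv2
cv2.imwrite("pics/s3.png",cv2.resize(get_image("side")["img"][130:310,130:350],None,fx=3,fy=3));cv2.imwrite("pics/w3.png",get_image("wrist")["img"])
E
```

```text
t: 6.28
position: [0.62, 0.2661, 0.0547]
tool_rot: [0.259, 1.555, -0.259]
ft_force: [-7.0, -3.0, 20.6]
grip_width: -0.0
```

View pics/s3.png

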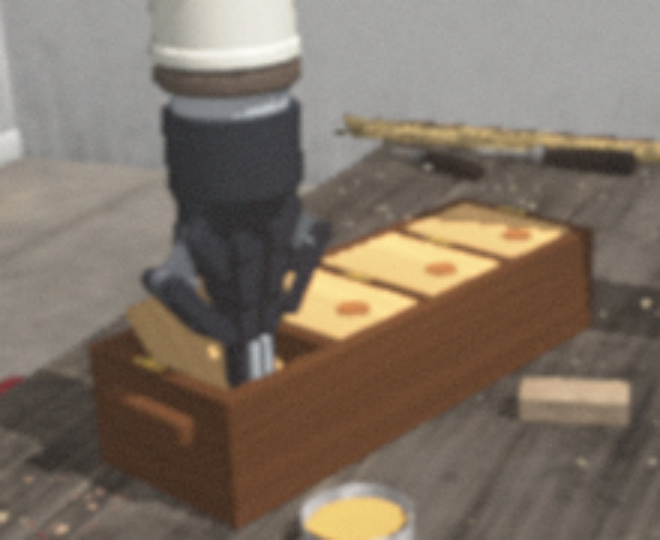

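View pics/w3.png

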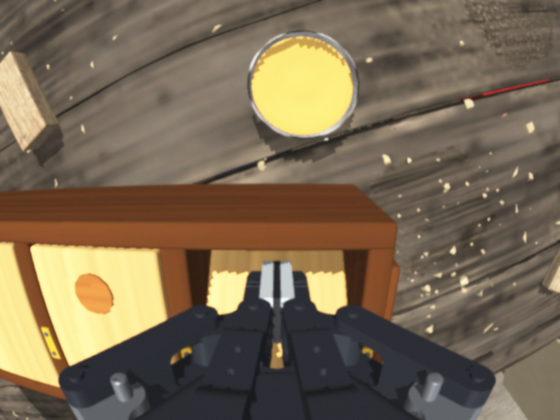

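Lid a stands steeply open in the side view, with its back edge at about (130,320) in the crop. The wrist view shows the open compartment, and 20 N moves the lid no further. I'll retreat straight up.

```bash
python3 -m handwheel '[[[-0.01,0,-0.001,0,0,0],[-0.03,0,-0.001,0,0,0],[-0.06,0,-0.001,0,0,0],[-0.1,0,-0.001,0,0,0],[-0.14,0,0,0,0,0],[-0.14,0,-0.05,0,0,0],[-0.14,0,-0.1,0,0,0],[-0.14,0.05,-0.12,0,0,0],[-0.14,0.1,-0.13,0,0,0],[-0.14,0.15,-0.13,0,0,0],[-0.14,0.2,-0.13,0,0,0],[-0.14,0.2,-0.13,0,0,0]]]'; python3 - <<'E'
from bench import *
from h import *
s=get_image("side");t=get_image("top")
# predicted edge corners of lid a at tilt 0.8: mid-thickness pivot assumed z=.076
o=np.array([0.61375,.1310]);yaw=-.3306;x=np.array([np.cos(yaw),np.sin(yaw)]);y=np.array([-np.sin(yaw),np.cos(yaw)])
for th in(.8,.7):
  P=[[*(o+y*(.129+k)+x*(.04*np.cos(th)-.004*np.sin(th)*1)),.076+.04*np.sin(th)+.004*np.cos(th)] for k in(.036,-.036)]
  print(th,proj(s,P).round(1),proj(t,P).round(1))
  for q,col in zip(proj(s,P),[(255,0,0)]*2): cv2.circle(s["img"],tuple(int(round(v)) for v in q),1,(255,0,0) if th==.8 else (0,255,0),-1)
  for q in proj(t,P): cv2.circle(t["img"],tuple(int(round(v)) for v in q),0,(255,0,0) if th==.8 else (0,255,0),-1)
a=cv2.resize(s["img"][200:310,150:350],None,fx=4,fy=4);cv2.imwrite("pics/s4.png",a)
cv2.imwrite("pics/t4.png",cv2.resize(t["img"][120:300,140:350],None,fx=3.3,fy=3.3))
E
```

```text
t: 7.88
position: [0.5599, 0.502, 0.1937]
tool_rot: [0.257, 1.558, -0.254]
ft_force: [-0.7, -0.0, 0.3]
grip_width: 0.0001
0.8 [[171.2 231.2]
 [202.7 219.3]] [[174.4 161.5]
 [207.1 171.7]]
0.7 [[170.3 232.2]
 [201.7 220.3]] [[175.3 160.5]
 [207.8 170.7]]
```

View pics/s4.png

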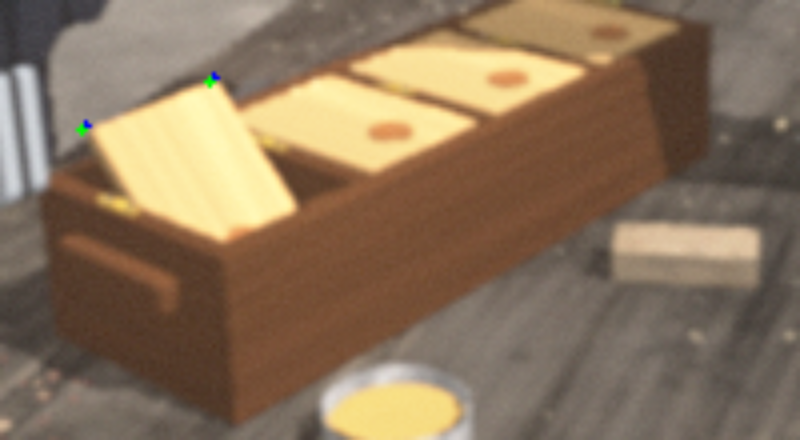

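View pics/t4.png

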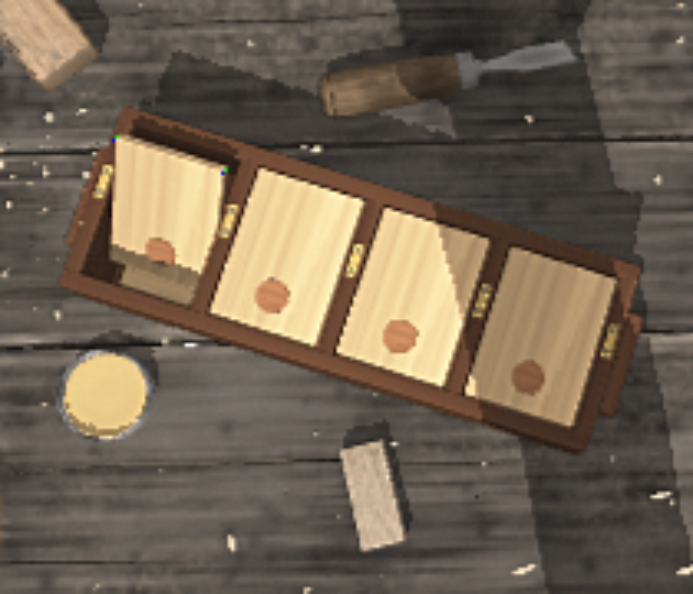

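Lid a stands open and the other lids, tin, offcut and chisel are undisturbed. I'll check the tilt numerically from the pad-to-back-edge distance in the top view.

```bash
python3 - <<'E'
from bench import *
from h import *
t=get_image("top");hsv=cv2.cvtColor(t["img"],cv2.COLOR_BGR2HSV)
m=((hsv[...,0]<=14)&(hsv[...,1]>110)&(hsv[...,1]<160)&(hsv[...,2]>90)).astype(np.uint8)
w=np.zeros_like(m);cv2.circle(w,(188,196),6,1,-1);ys,xs=np.nonzero(m&w);print("pad px",xs.mean(),ys.mean(),len(xs))
o=np.array([0.61375,.1310]);yaw=-.3306;x=np.array([np.cos(yaw),np.sin(yaw)]);y=np.array([-np.sin(yaw),np.cos(yaw)])
for zp in(.072,.076,.08):
 for th in(.6,.7,.8):
  def pt(a,h,k): # a along lid (+back), h above pivot
    return [*(o+y*(.129+k)+x*(a*np.cos(th)-h*np.sin(th))),zp+a*np.sin(th)+h*np.cos(th)]
  print(zp,th,proj(t,[pt(-.038,.082-zp,0),pt(.04,.08-zp,.036),pt(.04,.08-zp,-.036)]).round(1).tolist())
s=get_state();print(s["t"])
E
```

```text
pad px 188.06896551724137 195.81034482758622 58
0.072 0.6 [[186.4, 198.5], [175.8, 160.7], [208.2, 170.9]]
0.072 0.7 [[187.1, 198.1], [175.0, 161.8], [207.5, 171.9]]
0.072 0.8 [[187.7, 197.6], [174.1, 162.9], [206.8, 173.2]]
0.076 0.6 [[186.7, 197.5], [176.1, 159.7], [208.5, 169.8]]
0.076 0.7 [[187.4, 196.9], [175.3, 160.5], [207.8, 170.7]]
0.076 0.8 [[188.0, 196.3], [174.4, 161.5], [207.1, 171.7]]
0.08 0.6 [[187.0, 196.4], [176.4, 158.6], [208.8, 168.7]]
0.08 0.7 [[187.7, 195.8], [175.6, 159.2], [208.1, 169.4]]
0.08 0.8 [[188.4, 195.0], [174.8, 160.1], [207.4, 170.3]]
8.025
```

Pad pixel (188.1, 195.8) and back corners near rows 161.5 and 172 fit tilt 0.8. With the hard stop I felt, that settles it.

```bash
python3 -c "
from bench import *
print(job_done())"
```

```text
the job is handed in; nothing more can be done
None
```

The left-most lid, a, was the free one. It now stands fully open, and I've handed the job in at about 8 s.

- **Finding it:** I located the pads in the top view, and the side view agreed to about 1 px. Lid a, the first I pressed, yielded over 4 mm at a steady 2–3 N. A blocked lid would have shown more than 12 N by then, so I never touched lids b, c and d.
- **Opening it:** I pushed lid a down until it stopped firmly at z ≈ 0.055 m. Raising the force from 13 to 21 N moved it only 0.3 mm. I then lifted the arm clear.
- **Last checks:** In the final pictures the other lids are closed, and the tin, offcut and chisel look unmoved. The pad and back corners in the top view fit a tilt of about 0.8 rad. That fit assumes a pivot height of about 76–78 mm, which isn't given, so the images alone can't rule out a tilt about 0.1 rad smaller. The tip stopped about 27 mm below the closed pad height, against the expected 30 mm or so. I put the gap down to the tip sitting 1–2 mm behind the pad centre and to calibration error.
- **Slip:** My first wrist turn went the wrong way; I corrected it in the air before touching anything.

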